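# Hang the loaded pan on the check scale

### The arm

A 6-joint arm with a two-finger parallel gripper is mounted at the origin on the work surface. World frame = base frame: x ahead of the robot, y to its left, z up, the work surface at z = 0. Lengths are in m, angles in degrees, forces in N, time in s.
With the tool pointing down it reaches from about 0.375 to 0.9 m from the base axis. Payload 3.1 kg.
Tool frame: the origin (TCP) lies at the very end of the fingers, on their centre line; the grasp point (between the pads) lies 19 mm behind it; z points along the fingers, y is the direction in which the jaws open and shut (so a half turn about z gives the same grasp; the last joint's range is limited). The gripper opens to 87 mm and grips with 3 to 60 N. Pads are 19 mm wide; open, the fingers measure 117 mm over their backs; the gripper's body (75 mm by 190 mm) begins 51 mm behind the grasp point.
Start: joints at [63.512, 30.224, 82.088, -0, 67.689, -10.227], TCP at [0.175, 0.6, 0.223] pointing down, gripper open.
Joint ranges: [-176.69, 176.69], [-43.24, 126.21], [12.49, 139.97], [-82, 262], [0, 151.66], [-163.58, 163.58]. Speed limits (degrees/s): [159.86, 159.86, 180, 180, 180, 180].

### API

Orientations are given as a 3x3 rotation matrix whose columns are the frame's x, y, z axes.
In Python, from rig import bot gives the robot as it stands. The module is installed in compiled form; this text tells all that it offers.
- The arm moves only by the tool play_rows, never from a script. Its argument "targets" is a list of rows, each a list of 7 numbers: the closure, from 0 (fully open) to 1 (shut), then the shift along the world's x, y, z in m, then the turn, a rotation vector about the world's x, y, z in rad. A call has 1 to 12 rows; each row shifts and turns the commanded pose from where the row before left it; what a row does not reach is not made up. A row lasts 1/8 s, in which the tool goes at most 62.5 mm and 10.7 degrees, less where a joint would pass 70% of its speed; a pose out of reach is approached as far as the arm can. A call with a gripper value outside its range is refused whole. The fingers move at their own pace and stop on an object; the grip force is fixed at half the most. Time passes only in rows, so rows that do not move let the fingers close. It gives the time, the measured TCP pose, the force and the opening at its end, in the units of the state.
- bot.read_state(): the state, without advancing time (a new reading comes with each control period).
- bot.capture(name): name is "scene" or "side" or "wrist"; returns the picture (400x640x3 uint8, blue, green, red); there is no depth.
- bot.get_calibration(name): a dict with "fx", "fy", "cx", "cy" (pixels), "R" (3x3) and "t" (3): a world point X has camera coordinates R X + t. Camera axes: x right, y down, z forward; pixel columns grow to the right and rows downward; lengths in m; the calibration is good to about 2 mm. The wrist camera is an equidistant fisheye: a pixel r from the principal point sees the ray r / f radians off the axis. A picture is of the moment at which its call begins: read the wrist's pose just before it. get_calibration takes no time and is no camera call; for the wrist camera it gives the pose at the moment of the call.
- bot.hand_in(): hands the job in, once; it reports no verdict.
The state is a dict: "time_s": time; "joint_positions": joint angles; "qvel": joint speeds; "tau": joint torques, N m; "position": TCP position; "tcp_rot": TCP orientation; "force": force on the tool from outside, world axes, zero at the start; "moment": the same for the moment, N m; "opening": opening from 0.0 (shut) to 1.0 (fully open).
Only numpy, scipy, OpenCV 4.12 (cv2) and the standard library are available. Lean on these libraries where they do the work, as an engineer would, in place of code of your own. Each camera call takes 0.05 s, during which the arm holds its last target. There are 200 camera calls.

### The job

Pick up the steel pan hanger with the cut blank lying in it by its orange tab and hang it on the sprung arm of the check scale, with the arm in the hanger's notch between the two red collars and the blank still in the pan. Ease its weight onto the arm and let go only when the scale carries all of it, so gently that the arm never jumps or drops and the pan does not swing; do not press the arm down hard or to its stop, do not tip the pan, and leave the other things on the bench where they are.

Things in the scene. Friction and masses are not known exactly. Their poses are not given: they have to be found in the camera images.
- hanger: Loose upright C-shaped steel pan hanger. Origin: centre of the pan's underside; z up; +x is the open side of the C. Pan 110 (x) x 80 (y) x 22 mm, walls 3 mm. Stem 10 x 24 mm at x = -58 mm. Top arm 24 mm wide (y), x = -63 to +34 mm, z = 126 to 150 mm. With the blank it weighs 0.33 to 0.97 kg, differing each run; its centre of mass lies off-centre, within 15 mm of x = 0
- tab (a point): centre of the top face of the hanger's orange grip tab (hanger axes). The tab is 28 mm (x) by 10 mm (y, grip across this) by 38 mm high, z = 150 to 188 mm of the hanger, centred at x = -20 mm, so not above the centre of mass
- notch (a point): point where the scale pin's axis lies when fully seated in the hanger's notch: x = 0, y = 0, z = 129.5 mm of the hanger (hanger axes). The notch is an inverted 90 degree V across the underside of the hanger's top arm, along y: mouth 24 mm wide at z = 126 mm, apex at z = 138 mm
- blank: dark steel L-shaped cut blank, about 52 by 56 by 14 mm, lying loose in the pan, off-centre; origin at its underside
- scale: Fixed check scale, turned about z by up to 0.3 rad. Origin on the bench under the column's middle, z up. Grey foot 160 (x) x 130 (y) x 15 mm centred at y = +10 mm; white column 60 x 50 mm, 276 mm high. Its sprung arm is a steel pin 12 mm in diameter out of the column along the scale's -y, free end at y = -158 mm; free space on both x sides of it and above
- pin_seat (a point): point on the axis of the pin midway between its two red collars: 130 mm from the column's axis towards -y, 230 mm above the bench when unloaded; it sinks with the arm. Axes as the scale (y along the pin). Collars are 22 mm in diameter, 5 mm thick, with 40 mm of free pin between them for the 24 mm wide hanger.
- scale_arm (a joint): how far the scale's arm has sunk, m: 0 unloaded, grows downward, 6.7 mm per newton of load (150 N/m, lightly damped), stop at 0.085. Delicate: it must never move faster than 55 mm/s, up or down, nor sink more than 78 mm
- tray: grey plastic tray with cut rings, 170 by 280 by 55 mm, on the far side; leave alone
- gusset: dark steel L-shaped spare blank, about 70 mm, 10 mm thick; leave alone
- wrench: steel wrench; leave alone
- mug: blue mug, 80 mm wide, 90 mm high; leave alone
- brush: hand brush; leave alone
- spray: white bottle with blue cap, 150 mm high; leave alone
- caliper: steel caliper with black slide, 160 mm long; leave alone
Mind the look-alikes: they are no part of the job. Leave any turquoise look-alike of the blank alone.

How it is judged (in metres and radians):
On the way, in this order (a step that is already met when the one before it is completed fails the run):
1. the hanger is lifted clear of the bench by more than 40 mm (height (world z) of hanger above 0.04 m), for 0.2 s.
2. the notch is on the scale's pin and the arm has begun to carry weight (sunk more than 5 mm) (x of notch in the frame of pin_seat between -0.005 and 0.005 m and z of notch in the frame of pin_seat between -0.005 and 0.005 m and y of notch in the frame of pin_seat between -0.014 and 0.014 m and value of joint scale_arm above 0.005 m), for 0.2 s.
At the end, for the whole second after the job is handed in: Hanger hangs free on the pin: notch within 5 mm of the pin axis in x and z, within 14 mm of mid-collars along it; arm sunk 12 to 75 mm; hanger tilt under 0.25 rad, at rest (20 mm/s, 0.3 rad/s); blank in the pan (within 60 mm in x, 45 mm in y of its middle); robot let go (x of notch in the frame of pin_seat between -0.005 and 0.005 m and z of notch in the frame of pin_seat between -0.005 and 0.005 m and y of notch in the frame of pin_seat between -0.014 and 0.014 m and x of blank in the frame of hanger between -0.06 and 0.06 m and y of blank in the frame of hanger between -0.045 and 0.045 m and z of blank in the frame of hanger between -0.01 and 0.03 m and value of joint scale_arm between 0.012 and 0.075 m and angle between hanger's own z axis and vertical below 0.25 rad and linear speed of hanger below 0.02 m/s and angular speed of hanger below 0.3 rad/s and contact force between hanger and the fingers below 0.1 N); the robot touches nothing.
It fails at once if the scale's arm jumped or dropped (moved faster than 55 mm/s) (velocity of joint scale_arm above 0.055 m/s or velocity of joint scale_arm below -0.055 m/s).
It fails at once if the scale's arm was pressed to its stop (sunk more than 78 mm) or hit with more than 25 N (value of joint scale_arm above 0.078 m or contact force between hanger and scale_arm above 25 N).
It fails at once if the pan was tipped by more than 0.4 rad or the blank left it (angle between hanger's own z axis and vertical above 0.4 rad or not (x of blank in the frame of hanger between -0.06 and 0.06 m and y of blank in the frame of hanger between -0.045 and 0.045 m and z of blank in the frame of hanger between -0.01 and 0.03 m)).
It fails at once if the released hanger swung (faster than 1 rad/s with the fingers off it) (angular speed of hanger above 1 rad/s and height (world z) of hanger above 0.01 m and contact force between hanger and the fingers below 0.1 N).
It fails at once if another thing on the bench was moved by more than 30 mm (distance of any of tray, gusset, wrench, mug, brush, spray, caliper from where it was at the start of the episode above 0.03 m).
It also fails if it takes over 64 s, if anything falls off the work surface, if the arm or the gripper's body presses on something with over 40 N, if the wrist force passes 120 N, or if a joint passes its speed limit or range.

## Working session

There is one attempt and no reset: what is moved stays moved. The work goes in short steps, Python scripts to look and compute and a tool call to move; the robot and the scene stay as the last step left them, time stands still between calls to the robot, and variables do not carry over. Pictures are saved under pics/ and viewed, about 8 in all and at most 12, crops included, and the job is handed in when it is done.

Besides the shell and the picture viewer there is one more tool, called after ">>>" as a command line: name --pt "numbers of a row" for each row, then --argument value for the rest. play_rows: Moves the arm, as the interface text tells. Its arguments: {"type":"object","properties":{"targets":{"type":"array","items":{"type":"array","items":{"type":"number"}}}},"required":["targets"]}

```bash
mkdir -p pics
python3 - <<'E'
from rig import bot
import cv2,numpy as np
s=bot.read_state();print(s)
for n in("scene","side"):
    im=bot.capture(n);cv2.imwrite(f"pics/{n}0.png",im);c=bot.get_calibration(n);print(n,c)
E
```

```text
{'time_s': 0.0, 'joint_positions': array([ 6.35125285e+01,  3.02781503e+01,  8.21559755e+01,  1.54900566e-04,
        6.76891847e+01, -1.02279416e+01]), 'qvel': array([ 0.09487455, -0.03603063,  0.01621571, -0.02573066, -0.02980705,
       -0.04059809]), 'tau': array([-3.21153275e-03, -4.40046072e+01, -1.76592207e+01,  6.31632912e-02,
        5.83018397e-02, -1.61461403e-04]), 'position': array([0.17464056, 0.59934613, 0.22158266]), 'tcp_rot': array([[-9.60002825e-01,  2.79988661e-01, -9.62112197e-04],
       [ 2.79990050e-01,  9.60000972e-01, -1.92514779e-03],
       [ 3.84609091e-04, -2.11752916e-03, -9.99997684e-01]]), 'force': array([-0.51132628, -0.91099188, -0.59708963]), 'moment': array([0.04254219, 0.01465595, 0.03303079]), 'opening': 0.998258941377277}
scene {'fx': 444.37603197237416, 'fy': 444.37603197237416, 'cx': 316.4465355078349, 'cy': 194.85735663123162, 'R': array([[ 0.15787163,  0.98743322,  0.00722424],
       [ 0.57352656, -0.08573549, -0.8146881 ],
       [-0.80383072,  0.13275943, -0.57985438]]), 't': array([-0.07842196, -0.22175874,  1.70546025])}
side {'fx': 442.7100859103964, 'fy': 442.7100859103964, 'cx': 314.1536184342418, 'cy': 198.69367616619726, 'R': array([[ 0.86566776, -0.50054021,  0.00887842],
       [-0.37282174, -0.65641592, -0.65583694],
       [ 0.33410069,  0.56442683, -0.75485037]]), 't': array([-0.50082947,  0.32189306,  1.13890082])}
```

View pics/scene0.png

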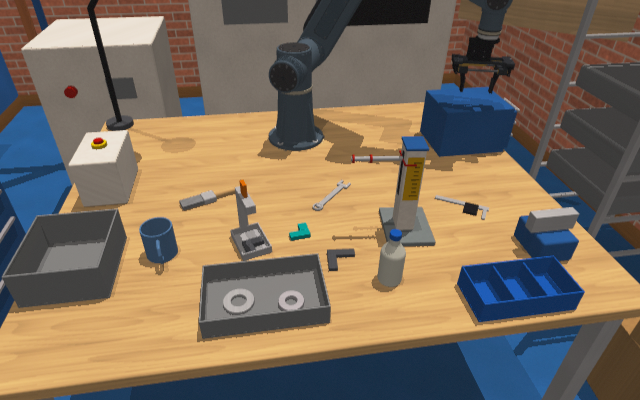

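View pics/side0.png

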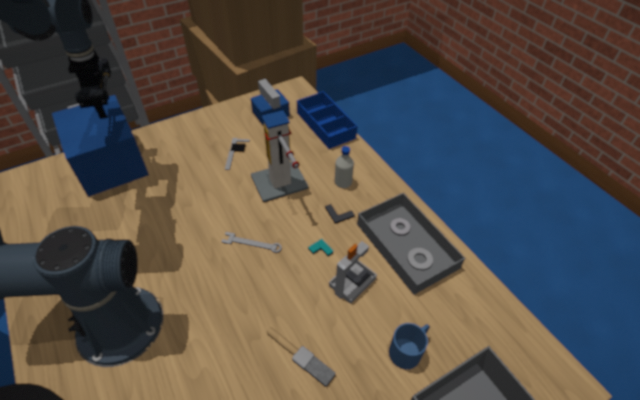

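The scene view shows the hanger with its orange tab at about (243,187), the scale column at about (408,190), and the red collars at about (354,158), (370,158) and (415,165). The turquoise look-alike is at (299,232) and the gusset at (340,258). Next I triangulate the tab and the collars.

```bash
cat > h.py <<'E'
import cv2,numpy as np
from rig import bot
def ray(c,uv):
    R,t=np.array(c["R"]),np.array(c["t"]); d=R.T@np.array([(uv[0]-c["cx"])/c["fx"],(uv[1]-c["cy"])/c["fy"],1.])
    return -R.T@t,d/np.linalg.norm(d)
def tri(c1,u1,c2,u2):
    A=np.zeros((3,3));b=np.zeros(3)
    rs=[ray(c1,u1),ray(c2,u2)]
    for o,d in rs:
        P=np.eye(3)-np.outer(d,d);A+=P;b+=P@o
    X=np.linalg.solve(A,b)
    return X,[float(np.linalg.norm((np.eye(3)-np.outer(d,d))@(X-o))) for o,d in rs]
def plane(c,uv,z):
    o,d=ray(c,uv);return o+d*(z-o[2])/d[2]
def proj(c,X):
    p=np.array(c["R"])@X+c["t"];return [c["fx"]*p[0]/p[2]+c["cx"],c["fy"]*p[1]/p[2]+c["cy"]]
def blobs(im,lo,hi,amin=5):
    m=cv2.inRange(cv2.cvtColor(im,cv2.COLOR_BGR2HSV),np.array(lo),np.array(hi))
    n,_,s,c=cv2.connectedComponentsWithStats(m)
    return [(c[i].round(1).tolist(),s[i].tolist()) for i in range(1,n) if s[i][4]>=amin]
E
python3 - <<'E'
from h import *
ims=[cv2.imread(f"pics/{n}0.png") for n in("scene","side")]
for im in ims:
    print("orange",blobs(im,(7,170,100),(17,255,255),8)); print("redA",blobs(im,(0,120,70),(5,255,255),4)); print("redB",blobs(im,(172,120,70),(180,255,255),4))
a=cv2.resize(ims[0][170:265,200:320],None,fx=4,fy=4,interpolation=cv2.INTER_CUBIC)
b=cv2.resize(ims[1][230:310,310:400],None,fx=4,fy=4,interpolation=cv2.INTER_CUBIC)
c=cv2.resize(ims[1][110:180,260:310],None,fx=3,fy=3,interpolation=cv2.INTER_CUBIC)
d=cv2.resize(ims[0][140:180,340:430],None,fx=4,fy=4,interpolation=cv2.INTER_CUBIC)
o=np.zeros((600,800,3),np.uint8)
o[:380,:480]=a;o[380:540,:360]=d;o[0:320,482:800]=b[:,:318];o[330:540,482:632]=c
cv2.imwrite("pics/c1.png",o)
E
```

```text
orange [([410.5, 166.0], [407, 166, 8, 1, 8]), ([243.1, 187.9], [239, 180, 8, 18, 91])]
redA [([70.5, 91.5], [64, 86, 14, 12, 126]), ([97.7, 140.4], [93, 138, 10, 6, 46]), ([400.3, 152.7], [399, 151, 3, 5, 7]), ([353.1, 158.1], [352, 155, 3, 8, 17]), ([370.9, 158.4], [370, 155, 3, 8, 21]), ([407.3, 163.7], [403, 159, 14, 7, 23])]
redB []
orange [([351.9, 248.7], [348, 245, 8, 8, 36])]
redA [([269.0, 138.4], [267, 138, 5, 2, 8]), ([294.5, 163.1], [293, 162, 5, 4, 8])]
redB []
```

View pics/c1.png

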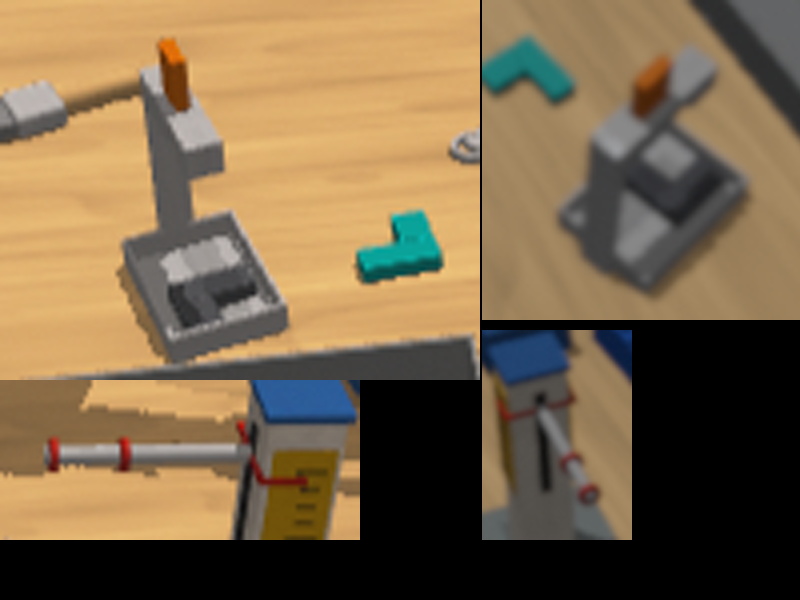

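Run:
```python
from h import *
C=bot.get_calibration("scene");S=bot.get_calibration("side")
print("tab mid",tri(C,(243.1,187.9),S,(351.9,248.7)))
A=tri(C,(353.1,158.2),S,(294.9,163.6));B=tri(C,(370.9,158.4),S,(289.3,154));print("collars",A,B)
for n,p in(("A",(353.1,158.2)),("B",(370.9,158.4))): print(n,plane(C,p,.23))
a,b=plane(C,(353.1,158.2),.23),plane(C,(370.9,158.4),.23); print("dist",np.linalg.norm(a-b),np.arctan2(*(b-a)[[1,0]]))
q=[plane(C,p,.022) for p in((230.7,231.2),(258.7,223),(271.7,248),(242,256.2))]
print(np.round(q,4),"centre",np.mean(q,0))
print("edges",[np.linalg.norm(q[i]-q[(i+1)%4]).round(4) for i in range(4)])
for i,j in((1,2),(0,3)):
    d=q[j]-q[i];print("yaw x",np.degrees(np.arctan2(d[1],d[0])))
for i,j in((0,1),(3,2)):
    d=q[j]-q[i];print("yaw x from y",np.degrees(np.arctan2(d[1],d[0]))-90)
print("foot corners", [plane(C,p,.015).round(3) for p in((435,242),)])
```

```text
tab mid (array([ 0.57139958, -0.19797698,  0.1740712 ]), [0.002601677380335861, 0.0026016773803357127])
collars (array([0.56417368, 0.08249439, 0.23132805]), [0.00089830735297654, 0.0008983073529765196]) (array([0.56977235, 0.12685812, 0.22927617]), [0.00025224159309026863, 0.0002522415930902411])
A [0.56306243 0.08213911 0.23      ]
B [0.57064437 0.12676114 0.23      ]
dist 0.045261588806896375 1.4024891144512386
[[ 0.5542 -0.2467  0.022 ]
 [ 0.53   -0.1692  0.022 ]
 [ 0.6388 -0.1412  0.022 ]
 [ 0.6583 -0.2185  0.022 ]] centre [ 0.59532794 -0.19389614  0.022     ]
edges [np.float64(0.0811), np.float64(0.1123), np.float64(0.0797), np.float64(0.1079)]
yaw x 14.43890625760565
yaw x 15.153623352044125
yaw x from y 17.359092154639995
yaw x from y 14.190637521890807
foot corners [array([0.673, 0.295, 0.015])]
```

Triangulation fits the given sizes:
- **Pan:** 81 x 110 mm, yaw about 15°.
- **Tab:** about (0.574, -0.198).
- **Collars:** 45 mm apart at z about 0.23, so the seat is about (0.567, 0.105, 0.230) and the scale yaw about -8°.

I'll move to above the tab.

>>> play_rows --pt "0 0.0 0.0 0.05 0 0 0" --pt "0 0.022 -0.044 0.03 0 0 0.03" --pt "0 0.022 -0.044 0 0 0 0.03" --pt "0 0.022 -0.044 0 0 0 0.03" --pt "0 0.022 -0.044 0 0 0 0.03" --pt "0 0.022 -0.044 0 0 0 0.03" --pt "0 0.022 -0.044 0 0 0 0.03" --pt "0 0.022 -0.044 0 0 0 0.03" --pt "0 0.022 -0.044 0 0 0 0.03" --pt "0 0.022 -0.044 0 0 0 0.03" --pt "0 0.022 -0.044 0 0 0 0.03" --pt "0 0.022 -0.044 0 0 0 0.03"

```text
time_s: 1.6
position: [0.4172, 0.1145, 0.3024]
tcp_rot: [[-0.999, -0.047, -0.0], [-0.047, 0.999, 0.0], [0.0, 0.0, -1.0]]
force: [1.3, 0.4, 0.0]
opening: 0.999
```

>>> play_rows --pt "0 0.022 -0.044 0 0 0 0.03" --pt "0 0.022 -0.044 0 0 0 0.03" --pt "0 0.022 -0.044 0 0 0 0.03" --pt "0 0.022 -0.044 0 0 0 0.03" --pt "0 0.022 -0.044 0 0 0 0.03" --pt "0 0.022 -0.044 0 0 0 0.03" --pt "0 0.022 -0.044 0 0 0 0.03" --pt "0 0 0 0 0 0 0.03" --pt "0 0 0 0 0 0 0"

```text
time_s: 2.72
position: [0.5702, -0.1915, 0.3017]
tcp_rot: [[-0.959, -0.282, -0.002], [-0.282, 0.959, 0.002], [0.001, 0.002, -1.0]]
force: [-0.1, 0.2, 0.3]
opening: 1.001
```

Run:
```python
from h import *
s=bot.read_state();print(s["time_s"],s["position"],s["tcp_rot"].round(3),s["force"],s["moment"],s["opening"])
c=bot.get_calibration("wrist");im=bot.capture("wrist");cv2.imwrite("pics/w1.png",im);np.save("w1.npy",c,allow_pickle=True);print(c)
```

```text
2.725 [ 0.57018896 -0.19146247  0.30171835] [[-0.959 -0.282 -0.002]
 [-0.282  0.959  0.002]
 [ 0.001  0.002 -1.   ]] [-0.11940326  0.2455034   0.34365912] [ 0.06176347 -0.03382874 -0.05893185] 1.0013756084844934
{'fx': 309.70691628693146, 'fy': 309.70691628693146, 'cx': 317.74305650342853, 'cy': 201.1271835093397, 'R': array([[-0.28145661,  0.95957041,  0.00260889],
       [ 0.91686641,  0.26812681,  0.29574313],
       [ 0.28308684,  0.08563086, -0.95526394]]), 't': array([ 0.3428372 , -0.53078765,  0.32111816])}
```

View pics/w1.png

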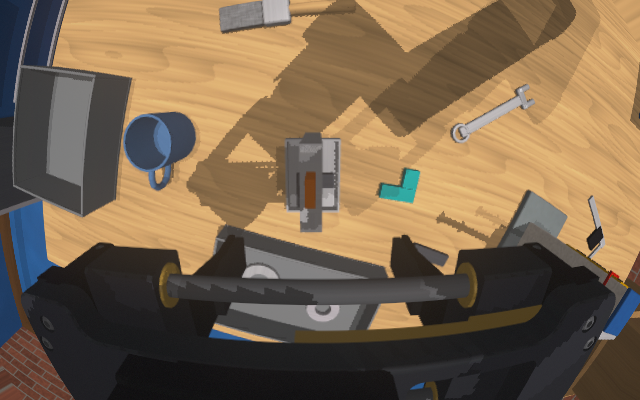

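```bash
cat >> h.py <<'E'
def fray(c,uv):
    R,t=np.array(c["R"]),np.array(c["t"]);v=np.array([uv[0]-c["cx"],uv[1]-c["cy"]]);r=np.linalg.norm(v);a=r/c["fx"]
    d=R.T@np.r_[v/r*np.sin(a),np.cos(a)];return -R.T@t,d
def fplane(c,uv,z):
    o,d=fray(c,uv);return o+d*(z-o[2])/d[2]
E
python3 - <<'E'
from h import *
c=np.load("w1.npy",allow_pickle=True).item();im=cv2.imread("pics/w1.png")
print(blobs(im,(4,150,60),(17,255,255),20))
cr=im[125:240,270:350]
cv2.imwrite("pics/w1c.png",cv2.resize(cr,None,fx=5,fy=5,interpolation=cv2.INTER_CUBIC))
a,b=fplane(c,(311,231),.15),fplane(c,(312,134),.15);print(a,b,np.linalg.norm(a-b),np.degrees(np.arctan2(*(a-b)[[1,0]])))
E
```

```text
[([309.6, 190.1], [305, 172, 10, 36, 346]), ([16.1, 296.2], [13, 292, 7, 10, 20]), ([24.3, 318.7], [16, 302, 19, 32, 123])]
[ 0.61984241 -0.1835652   0.15      ] [ 0.5187595  -0.21154934  0.15      ] 0.10488502112360386 15.47439800937256
```

View pics/w1c.png

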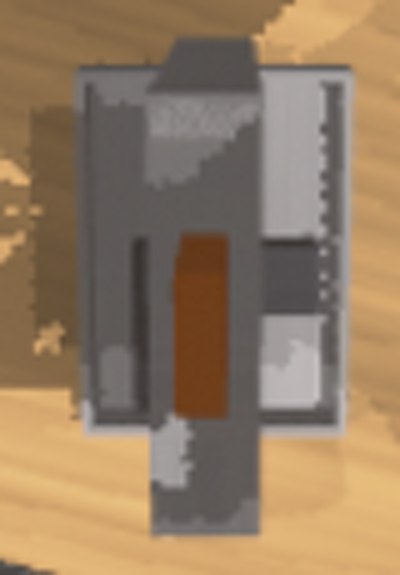

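Run:
```python
from h import *
c=np.load("w1.npy",allow_pickle=True).item()
q=lambda x,y,z:fplane(c,(270+(x-2)/5,125+(y-2)/5),z)
a,b=q(205.5,533,.15),q(203.5,92,.15);d=a-b;print(a,b,np.linalg.norm(d),np.degrees(np.arctan2(d[1],d[0])))
u=d/np.linalg.norm(d);print("tab from arm",b+u*.043,"notch",b+u*.063)
f,g=q(201,417,.188),q(201,275,.188);print("tab top",f,g,np.linalg.norm(f-g),(f+g)/2)
f,g=q(174,350,.188),q(228,350,.188);print("w",np.linalg.norm(f-g))
```

```text
[ 0.62016342 -0.18381504  0.15      ] [ 0.52805508 -0.21064285  0.15      ] 0.09593580352270979 16.23892138707861
tab from arm [ 0.56933954 -0.19861818  0.15      ] notch [ 0.58854162 -0.19302532  0.15      ]
tab top [ 0.58224242 -0.19475785  0.188     ] [ 0.55602869 -0.20224211  0.188     ] 0.027261216871339616 [ 0.56913555 -0.19849998  0.188     ]
w 0.009975389958628882
```

Tab measured at (0.569, -0.199), 27 x 10 mm, yaw 16°. The tool is already aligned, so I'll descend and grip.

>>> play_rows --pt "0 -0.001 -0.007 -0.04 0 0 0" --pt "0 0 0 -0.04 0 0 0" --pt "0 0 0 -0.035 0 0 0" --pt "0 0 0 -0.02 0 0 0" --pt "0 0 0 -0.011 0 0 0" --pt "0 0 0 0 0 0 0" --pt "0 0 0 0 0 0 0"

```text
time_s: 3.65
position: [0.5707, -0.1991, 0.1577]
tcp_rot: [[-0.959, -0.283, 0.002], [-0.283, 0.959, -0.001], [-0.002, -0.002, -1.0]]
force: [0.3, 0.5, 0.4]
opening: 1.001
```

```bash
cat >> h.py <<'E'
def avg(n=8):
    F=[];M=[]
    for i in range(n):
        bot.capture("side");s=bot.read_state();F.append(s["force"]);M.append(s["moment"])
    F,M=np.array(F),np.array(M)
    print("t",s["time_s"],"pos",s["position"].round(4),"F",F.mean(0).round(3),"sd",F.std(0).round(2),"M",M.mean(0).round(3),"sd",M.std(0).round(3),"op",s["opening"]);return s
E
python3 -c "
from h import *
s=avg(10);print(s['tcp_rot'].round(4))"
```

```text
t 4.15 pos [ 0.57   -0.1991  0.1566] F [-0.079 -0.006  0.411] sd [0.33 0.47 0.33] M [0.049 0.024 0.003] sd [0.032 0.029 0.022] op 1.001119775907506
[[-9.594e-01 -2.822e-01  1.000e-04]
 [-2.822e-01  9.594e-01 -1.000e-04]
 [-1.000e-04 -1.000e-04 -1.000e+00]]
```

>>> play_rows --pt "1 0 0 0 0 0 0" --pt "1 0 0 0 0 0 0" --pt "1 0 0 0 0 0 0" --pt "1 0 0 0 0 0 0" --pt "1 0 0 0 0 0 0" --pt "1 0 0 0 0 0 0" --pt "1 0 0 0 0 0 0"

```text
time_s: 5.03
position: [0.57, -0.199, 0.1565]
tcp_rot: [[-0.959, -0.282, -0.0], [-0.282, 0.959, -0.0], [0.0, 0.0, -1.0]]
force: [0.3, -0.1, 0.9]
opening: 0.285
```

>>> play_rows --pt "1 0 0 0.003 0 0 0" --pt "1 0 0 0.005 0 0 0" --pt "1 0 0 0.008 0 0 0" --pt "1 0 0 0.01 0 0 0" --pt "1 0 0 0.01 0 0 0" --pt "1 0 0 0.01 0 0 0" --pt "1 0 0 0.008 0 0 0" --pt "1 0 0 0.004 0 0 0" --pt "1 0 0 0.002 0 0 0" --pt "1 0 0 0 0 0 0" --pt "1 0 0 0 0 0 0"

```text
time_s: 6.4
position: [0.5697, -0.1989, 0.2161]
tcp_rot: [[-0.959, -0.282, -0.001], [-0.282, 0.959, 0.0], [0.001, 0.001, -1.0]]
force: [0.0, 0.6, -4.1]
opening: 0.112
```

```bash
python3 -c "
from h import *
s=avg(12);print(s['tcp_rot'].round(4))
im=bot.capture('side');cv2.imwrite('pics/s2.png',im);im2=bot.capture('scene');cv2.imwrite('pics/sc2.png',im2)
c=bot.get_calibration('wrist');w=bot.capture('wrist');cv2.imwrite('pics/w2.png',w);np.save('w2.npy',c,allow_pickle=True)
o=np.zeros((600,800,3),np.uint8)
o[:400,:400]=cv2.resize(im2[160:260,190:290],None,fx=4,fy=4);o[:400,400:800]=cv2.resize(im[190:290,300:400],None,fx=4,fy=4)
o[400:600,:400]=w[100:300,120:520];cv2.imwrite('pics/c2.png',o)
"
```

```text
t 7.0 pos [ 0.57   -0.199   0.2165] F [-0.148 -0.064 -4.854] sd [0.62 0.44 0.32] M [ 0.021  0.088 -0.006] sd [0.032 0.032 0.027] op 0.11133989818445046
[[-0.9593 -0.2823 -0.    ]
 [-0.2823  0.9593  0.    ]
 [ 0.      0.     -1.    ]]
```

View pics/c2.png

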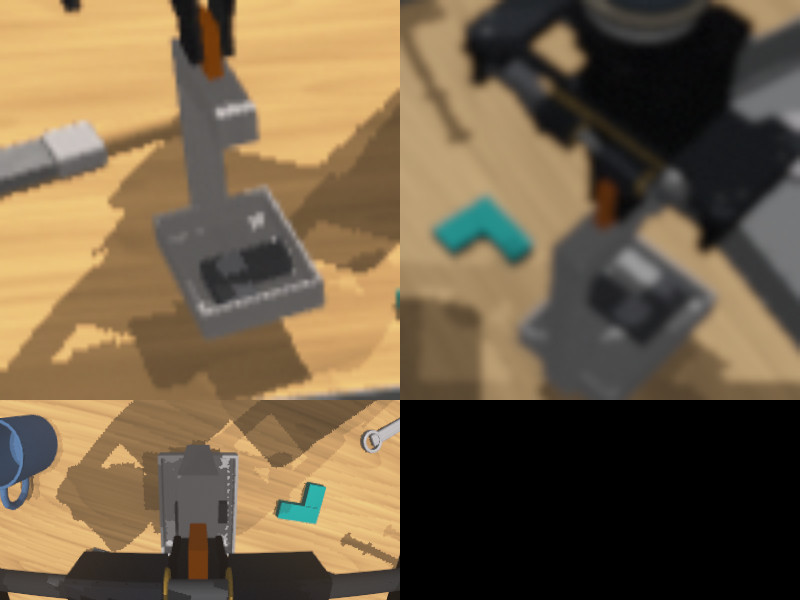

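The hanger is upright in the grip, the blank is in the pan, and the opening is 9.7 mm, which matches the tab. Weight is about 5.26 N, so I expect about 35 mm of sink. The centre of mass is about 13 mm ahead of the tab. I'll move to a position in front of the pin's free end.

>>> play_rows --pt "1 -0.003 0.005 0.005 0 0 -0.036" --pt "1 -0.003 0.012 0.01 0 0 -0.036" --pt "1 -0.003 0.02 0.01 0 0 -0.036" --pt "1 -0.003 0.025 0.01 0 0 -0.036" --pt "1 -0.003 0.028 0.01 0 0 -0.036" --pt "1 -0.003 0.028 0.01 0 0 -0.036" --pt "1 -0.003 0.027 0.01 0 0 -0.036" --pt "1 -0.003 0.025 0.005 0 0 -0.036" --pt "1 -0.003 0.02 0 0 0 -0.036" --pt "1 -0.003 0.015 0 0 0 -0.036" --pt "1 -0.003 0.0085 0 0 0 -0.036" --pt "1 -0.003 0.004 0 0 0 -0.036"

```text
time_s: 8.65
position: [0.5336, 0.0192, 0.2867]
tcp_rot: [[-0.989, 0.146, 0.0], [0.146, 0.989, 0.0], [0.0, 0.0, -1.0]]
force: [0.3, 0.2, -4.2]
opening: 0.11
```

>>> play_rows --pt "1 0 0 0 0 0 0" --pt "1 0 0 0 0 0 0" --pt "1 0 0 0 0 0 0"

```text
time_s: 9.02
position: [0.5342, 0.0182, 0.2866]
tcp_rot: [[-0.989, 0.145, 0.0], [0.145, 0.989, -0.0], [-0.0, -0.0, -1.0]]
force: [0.7, 0.8, -4.9]
opening: 0.111
```

```bash
python3 -c "
from h import *
c=bot.get_calibration('wrist');w=bot.capture('wrist');cv2.imwrite('pics/w3.png',w);np.save('w3.npy',c,allow_pickle=True)
s=avg(24);print(s['tcp_rot'].round(4))
im=bot.capture('side');cv2.imwrite('pics/s3.png',im);im2=bot.capture('scene');cv2.imwrite('pics/sc3.png',im2)
o=np.zeros((600,800,3),np.uint8)
o[:240,:400]=cv2.resize(im2[130:190,330:430],None,fx=4,fy=4,interpolation=2);o[:240,420:620]=cv2.resize(im[120:180,265:315],None,fx=4,fy=4,interpolation=2)
o[250:600,:640]=w[50:400];cv2.imwrite('pics/c3.png',o)
"
```

```text
t 10.275 pos [0.534  0.0185 0.2865] F [-0.032 -0.162 -4.568] sd [0.42 0.53 0.45] M [ 0.031  0.069 -0.002] sd [0.035 0.028 0.025] op 0.10661589995109962
[[-0.9894  0.1452 -0.    ]
 [ 0.1452  0.9894 -0.    ]
 [ 0.     -0.     -1.    ]]
```

View pics/c3.png

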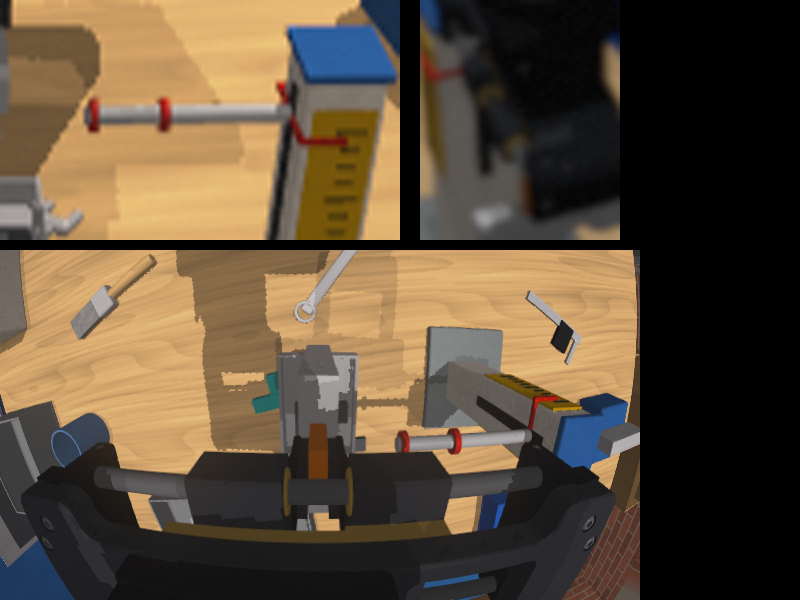

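Run:
```python
from h import *
c=np.load("w3.npy",allow_pickle=True).item();im=cv2.imread("pics/w3.png")
print([b for b in blobs(im,(0,130,60),(6,255,255),20) if 380<b[0][0]<480])
im2=cv2.imread("pics/sc3.png");C=bot.get_calibration("scene")
B=[b for b in blobs(im2,(0,120,60),(6,255,255),8) if 340<b[0][0]<380];print(B)
s=[plane(C,b[0],.23) for b in B]
print("scene",s)
hs=cv2.cvtColor(im,cv2.COLOR_BGR2HSV)
w=[fplane(c,b[0],.23) for b in blobs(im,(0,130,60),(6,255,255),20) if 380<b[0][0]<480 and b[0][1]<260]
print("wrist",w,[np.linalg.norm(w[1]-w[0])])
for l in(s,w):
    d=l[1]-l[0];print(np.degrees(np.arctan2(d[1],d[0]))-90)
# two-camera triangulation scene+wrist
for b,ww in zip(B,[b for b in blobs(im,(0,130,60),(6,255,255),20) if 380<b[0][0]<480 and b[0][1]<260]):
    o1,d1=ray(C,b[0]);o2,d2=fray(c,ww[0]);A=np.zeros((3,3));v=0
    for o,d in((o1,d1),(o2,d2)):
        P=np.eye(3)-np.outer(d,d);A+=P;v=v+P@o
    print("tri",np.linalg.solve(A,v))
# pin points at column end, foot edge in wrist
print("pin root",fplane(c,(528,237),.23)); 
f=[fplane(c,p,.015) for p in((428,127),(424,226),(502,131))];print("foot",f)
d=f[0]-f[1];print(np.degrees(np.arctan2(-d[1],-d[0])))
cv2.imwrite("pics/w3c.png",cv2.resize(im[215:300,250:550],None,fx=2.6,fy=2.6,interpolation=2))
```

```text
[([455.6, 240.7], [448, 228, 14, 26, 213]), ([404.4, 241.3], [398, 231, 12, 22, 164])]
[([353.2, 158.7], [352, 155, 3, 8, 17]), ([370.9, 158.4], [370, 155, 3, 8, 21])]
scene [array([0.56552067, 0.0818348 , 0.23      ]), array([0.57064437, 0.12676114, 0.23      ])]
wrist [array([0.57104783, 0.12905636, 0.23      ]), array([0.56342992, 0.0841403 , 0.23      ])] [np.float64(0.04555749409413509)]
-6.506282236733398
-189.6259393527259
tri [0.56262848 0.10221138 0.23712257]
tri [0.57107381 0.10626688 0.22572514]
pin root [0.58274786 0.20719059 0.23      ]
foot [array([0.49885006, 0.18532266, 0.015     ]), array([0.65129439, 0.17018756, 0.015     ]), array([0.51468576, 0.31445544, 0.015     ])]
-5.6699039645315255
```

View pics/w3c.png

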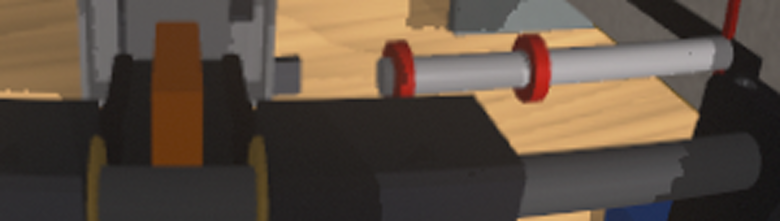

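Run:
```python
from h import *
c=np.load("w3.npy",allow_pickle=True).item();im=cv2.imread("pics/w3.png")
hs=cv2.cvtColor(im,cv2.COLOR_BGR2HSV).astype(int)
for x in(418,425,432,438,470,480,490,500,510):
    col=hs[215:265,x]; m=np.where((col[:,1]<45)&(col[:,2]>70))[0]+215
    # largest run
    runs=np.split(m,np.where(np.diff(m)>1)[0]+1);r=max(runs,key=len)
    p=fplane(c,(x,(r[0]+r[-1])/2),.23);print(x,r[0],r[-1],p.round(4))
print("cam",-c["R"].T@c["t"])
```

```text
418 237 250 [0.5674 0.0955 0.23  ]
425 215 227 [0.5488 0.1018 0.23  ]
432 215 227 [0.5498 0.1078 0.23  ]
438 215 227 [0.5506 0.113  0.23  ]
470 233 246 [0.5725 0.1429 0.23  ]
480 233 245 [0.574  0.1529 0.23  ]
490 215 244 [0.5669 0.1626 0.23  ]
500 222 243 [0.5717 0.1736 0.23  ]
510 229 249 [0.5804 0.1856 0.23  ]
cam [0.45339659 0.03077932 0.44755544]
```

Estimates agree to about 1 mm: seat about (0.568, 0.1055, 0.230), pin yaw about -7°. I'll slide the hanger along the pin, 15 mm above the collars.

>>> play_rows --pt "1 0.002 0.002 0 0 0 0.0115" --pt "1 0.002 0.004 0 0 0 0.0115" --pt "1 0.001 0.008 0 0 0 0" --pt "1 0.0014 0.011 0 0 0 0" --pt "1 0.0015 0.012 0 0 0 0" --pt "1 0.0015 0.012 0 0 0 0" --pt "1 0.0015 0.012 0 0 0 0" --pt "1 0.0014 0.011 0 0 0 0" --pt "1 0.001 0.008 0 0 0 0" --pt "1 0.0007 0.005 0 0 0 0" --pt "1 0.0005 0.0025 0 0 0 0" --pt "1 0 0 0 0 0 0"

```text
time_s: 11.88
position: [0.5485, 0.1059, 0.2865]
tcp_rot: [[-0.992, 0.123, 0.0], [0.123, 0.992, -0.0], [-0.0, -0.0, -1.0]]
force: [0.0, -0.2, -5.7]
opening: 0.111
```

```bash
python3 -c "
from h import *
s=avg(14);print(s['tcp_rot'].round(4))
c=bot.get_calibration('wrist');w=bot.capture('wrist');cv2.imwrite('pics/w4.png',w);np.save('w4.npy',c,allow_pickle=True)
im2=bot.capture('scene');cv2.imwrite('pics/sc4.png',im2)
o=np.zeros((600,800,3),np.uint8)
o[:320,:480]=cv2.resize(im2[120:200,320:440],None,fx=4,fy=4,interpolation=2)
o[320:600,:700]=cv2.resize(w[180:320,200:550],None,fx=2,fy=2);cv2.imwrite('pics/c4.png',o)
"
```

```text
t 12.575 pos [0.5485 0.106  0.2866] F [-0.051 -0.161 -4.78 ] sd [0.44 0.46 0.63] M [ 0.024  0.068 -0.004] sd [0.028 0.03  0.031] op 0.11332658789320811
[[-0.9925  0.1225  0.    ]
 [ 0.1225  0.9925  0.    ]
 [-0.      0.     -1.    ]]
```

View pics/c4.png

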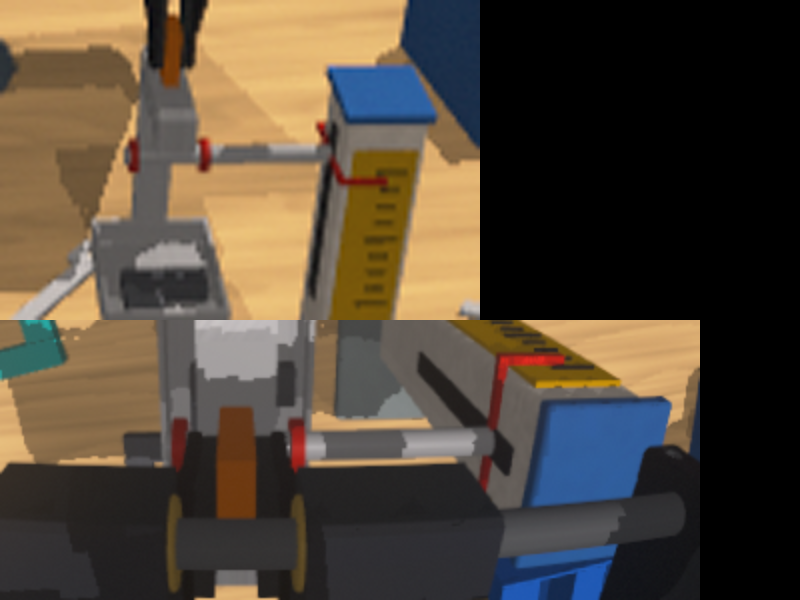

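The hanger is between the collars (crop pixels 132 and 205 in the scene view, hanger at about 170), and the load reads steady at about 5.1 N. I'll lower it to just before contact, expected at TCP z of about 0.257.

>>> play_rows --pt "1 0 0 -0.002 0 0 0" --pt "1 0 0 -0.003 0 0 0" --pt "1 0 0 -0.004 0 0 0" --pt "1 0 0 -0.004 0 0 0" --pt "1 0 0 -0.004 0 0 0" --pt "1 0 0 -0.004 0 0 0" --pt "1 0 0 -0.003 0 0 0" --pt "1 0 0 -0.002 0 0 0" --pt "1 0 0 -0.001 0 0 0" --pt "1 0 0 -0.001 0 0 0"

```text
time_s: 13.92
position: [0.5487, 0.106, 0.2587]
tcp_rot: [[-0.992, 0.123, 0.001], [0.123, 0.992, -0.0], [-0.001, 0.0, -1.0]]
force: [-0.2, -0.2, -4.1]
opening: 0.116
```

>>> play_rows --pt "1 0 0 -0.001 0 0 0" --pt "1 0 0 -0.001 0 0 0" --pt "1 0 0 -0.001 0 0 0" --pt "1 0 0 -0.001 0 0 0" --pt "1 0 0 -0.001 0 0 0" --pt "1 0 0 -0.001 0 0 0" --pt "1 0 0 -0.001 0 0 0" --pt "1 0 0 -0.001 0 0 0" --pt "1 0 0 -0.001 0 0 0" --pt "1 0 0 -0.001 0 0 0"

```text
time_s: 15.18
position: [0.5486, 0.106, 0.2486]
tcp_rot: [[-0.992, 0.123, 0.0], [0.123, 0.992, 0.0], [-0.0, 0.0, -1.0]]
force: [-0.0, 0.0, -3.3]
opening: 0.111
```

```bash
python3 -c "
from h import *
s=avg(12)
"
```

```text
t 15.775 pos [0.5486 0.106  0.2486] F [ 1.019 -0.033 -2.637] sd [0.58 0.52 0.33] M [-0.016 -0.187  0.011] sd [0.025 0.03  0.023] op 0.11487295392885215
```

Contact came early and with Fx of +1 N, so the pin is riding the +x flank and the hanger needs to go further +x. I'll ease it over.

>>> play_rows --pt "1 0.0005 0 0 0 0 0" --pt "1 0.0005 0 0 0 0 0" --pt "1 0.0005 0 0 0 0 0" --pt "1 0.0005 0 0 0 0 0" --pt "1 0 0 0 0 0 0"

```text
time_s: 16.4
position: [0.5491, 0.106, 0.248]
tcp_rot: [[-0.992, 0.122, -0.003], [0.122, 0.992, -0.0], [0.003, -0.001, -1.0]]
force: [-2.9, 0.1, -2.2]
opening: 0.114
```

```bash
python3 -c "
from h import *
s=avg(8)
"
```

```text
t 16.8 pos [0.5492 0.106  0.2481] F [-4.467 -0.708 -2.641] sd [0.49 0.4  0.3 ] M [-0.09   0.985 -0.001] sd [0.021 0.159 0.03 ] op 0.10788862764790356
```

It is fully seated and laterally stiff, so the neutral point is about 0.4 mm from the earlier position. I'll back off 1.6 mm.

>>> play_rows --pt "1 -0.0005 0 0 0 0 0" --pt "1 -0.0005 0 0 0 0 0" --pt "1 -0.0005 0 0 0 0 0" --pt "1 -0.0001 0 0 0 0 0" --pt "1 0 0 0 0 0 0"

```text
time_s: 17.42
position: [0.549, 0.106, 0.2486]
tcp_rot: [[-0.992, 0.122, 0.0], [0.122, 0.992, 0.0], [-0.0, 0.0, -1.0]]
force: [-4.2, -1.2, -2.7]
opening: 0.117
```

```bash
python3 -c "
from h import *
s=avg(10)
"
```

```text
t 17.925 pos [0.549  0.106  0.2486] F [-3.922 -0.343 -2.654] sd [0.39 0.41 0.34] M [-0.055  0.841 -0.005] sd [0.026 0.043 0.022] op 0.1090925564477223
```

>>> play_rows --pt "1 -0.0003 0 0 0 0 0" --pt "1 -0.0003 0 0 0 0 0" --pt "1 0 0 0 0 0 0"

```text
time_s: 18.3
position: [0.5489, 0.106, 0.2488]
tcp_rot: [[-0.992, 0.123, 0.002], [0.123, 0.992, 0.0], [-0.002, 0.0, -1.0]]
force: [-2.5, -0.5, -2.3]
opening: 0.11
```

```bash
python3 -c "
from h import *
s=avg(8);print(s['tcp_rot'].round(4))
im=bot.capture('scene');cv2.imwrite('pics/sc5.png',im)
cv2.imwrite('pics/sc5c.png',cv2.resize(im[110:240,320:440],None,fx=4.5,fy=4.5,interpolation=2))
"
```

```text
t 18.7 pos [0.5489 0.106  0.2487] F [-1.262 -0.334 -2.445] sd [0.46 0.58 0.47] M [-0.023  0.324  0.003] sd [0.039 0.086 0.023] op 0.1100965821760972
[[-9.925e-01  1.225e-01  1.400e-03]
 [ 1.225e-01  9.925e-01  0.000e+00]
 [-1.400e-03  2.000e-04 -1.000e+00]]
```

View pics/sc5c.png

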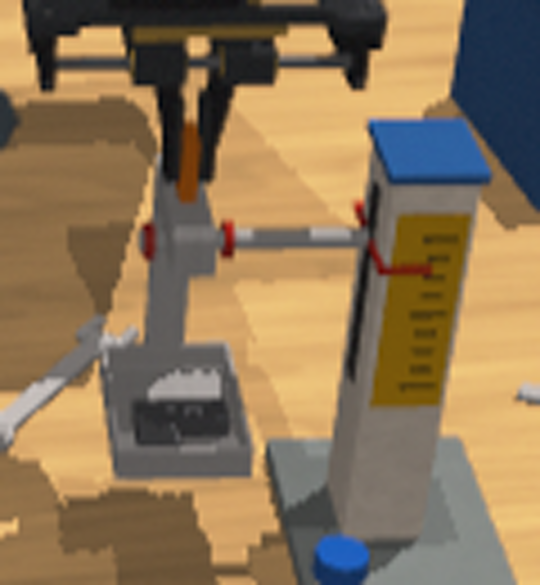

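It is seated on the pin between the collars, the blank is in the pan, and the lateral force is almost gone. I'll keep easing it down.

>>> play_rows --pt "1 -0.0002 0 -0.001 0 0 0" --pt "1 0 0 -0.0015 0 0 0" --pt "1 0 0 -0.0015 0 0 0" --pt "1 0 0 -0.0015 0 0 0" --pt "1 0 0 -0.0015 0 0 0" --pt "1 0 0 -0.0015 0 0 0" --pt "1 0 0 -0.0015 0 0 0" --pt "1 0 0 -0.0015 0 0 0" --pt "1 0 0 -0.0015 0 0 0" --pt "1 0 0 -0.001 0 0 0" --pt "1 0 0 -0.001 0 0 0" --pt "1 0 0 0 0 0 0"

```text
time_s: 20.25
position: [0.5486, 0.106, 0.2337]
tcp_rot: [[-0.992, 0.122, 0.001], [0.122, 0.992, -0.0], [-0.001, 0.0, -1.0]]
force: [2.9, 0.2, -0.5]
opening: 0.113
```

```bash
python3 -c "
from h import *
s=avg(12);print(s['tcp_rot'].round(4))
"
```

```text
t 20.85 pos [0.5486 0.106  0.2337] F [ 4.258 -0.196 -0.695] sd [0.6  0.46 0.6 ] M [ 0.03  -0.85   0.011] sd [0.022 0.079 0.027] op 0.10945258336805905
[[-9.925e-01  1.225e-01  1.200e-03]
 [ 1.225e-01  9.925e-01 -0.000e+00]
 [-1.200e-03  1.000e-04 -1.000e+00]]
```

>>> play_rows --pt "1 0.0002 0 -0.001 0 0 0" --pt "1 0 0 -0.001 0 0 0" --pt "1 0 0 -0.001 0 0 0" --pt "1 0 0 -0.001 0 0 0" --pt "1 0 0 -0.001 0 0 0" --pt "1 0 0 0 0 0 0" --pt "1 0 0 0 0 0 0"

```text
time_s: 21.72
position: [0.5485, 0.106, 0.2286]
tcp_rot: [[-0.992, 0.122, 0.001], [0.122, 0.992, -0.0], [-0.001, 0.0, -1.0]]
force: [5.3, -0.2, 1.6]
opening: 0.112
```

```bash
python3 -c "
from h import *
s=avg(12);print(s['tcp_rot'].round(4))
"
```

```text
t 22.325 pos [0.5485 0.106  0.2286] F [ 4.919 -0.171 -0.015] sd [0.34 0.53 0.42] M [ 0.022 -1.051  0.02 ] sd [0.02  0.018 0.027] op 0.11436547302786226
[[-9.925e-01  1.224e-01  6.000e-04]
 [ 1.224e-01  9.925e-01 -0.000e+00]
 [-6.000e-04  0.000e+00 -1.000e+00]]
```

The scale carries about 92% of the weight, with a lateral force of about 5 N on the tool. The centre of mass is at about x = -11 mm, so the hanger will hang about 0.1 rad tilted. I'll turn it slowly about the pin axis towards that rest tilt so it won't swing on release.

>>> play_rows --pt "1 -0.0002 0 -0.0002 -0.0012 -0.0099 0" --pt "1 -0.0003 0 -0.0002 -0.0012 -0.0099 0" --pt "1 -0.0003 0 -0.0002 -0.0012 -0.0099 0" --pt "1 -0.0003 0 -0.0002 -0.0012 -0.0099 0" --pt "1 -0.0003 0 -0.0002 -0.0012 -0.0099 0" --pt "1 -0.0003 0 -0.0002 -0.0012 -0.0099 0" --pt "1 0 0 0 0 0 0"

```text
time_s: 23.2
position: [0.5467, 0.1061, 0.2275]
tcp_rot: [[-0.991, 0.122, 0.061], [0.122, 0.992, -0.007], [-0.061, 0.0, -0.998]]
force: [5.7, 0.4, -0.4]
opening: 0.11
```

```bash
python3 -c "
from h import *
s=avg(12);print(s['tcp_rot'].round(4))
"
```

```text
t 23.8 pos [0.5467 0.1061 0.2275] F [5.092 0.225 0.202] sd [0.37 0.37 0.43] M [ 0.105 -1.033  0.05 ] sd [0.024 0.027 0.025] op 0.11580395131304938
[[-9.906e-01  1.224e-01  6.030e-02]
 [ 1.222e-01  9.925e-01 -7.000e-03]
 [-6.070e-02  4.000e-04 -9.982e-01]]
```

>>> play_rows --pt "1 0.0003 0 0 0 0 0" --pt "1 0.0003 0 0 0 0 0" --pt "1 0 0 0 0 0 0" --pt "1 0 0 0 0 0 0" --pt "1 0 0 0 0 0 0" --pt "1 0 0 0 0 0 0"

```text
time_s: 24.55
position: [0.5468, 0.1061, 0.2272]
tcp_rot: [[-0.991, 0.122, 0.058], [0.122, 0.992, -0.007], [-0.059, 0.0, -0.998]]
force: [2.6, -0.1, 0.0]
opening: 0.112
```

```bash
python3 -c "
from h import *
s=avg(12);print(s['tcp_rot'].round(4))
"
```

```text
t 25.15 pos [0.5468 0.1061 0.2272] F [2.767 0.936 0.29 ] sd [0.59 0.68 0.37] M [ 0.267 -0.532  0.047] sd [0.036 0.059 0.03 ] op 0.11287944113473045
[[-9.907e-01  1.224e-01  5.850e-02]
 [ 1.222e-01  9.925e-01 -7.100e-03]
 [-5.900e-02  2.000e-04 -9.983e-01]]
```

>>> play_rows --pt "1 0.0003 -0.0001 0 0 0 0" --pt "1 0.0004 -0.0002 0 0 0 0" --pt "1 0 0 0 0 0 0" --pt "1 0 0 0 0 0 0" --pt "1 0 0 0 0 0 0" --pt "1 0 0 0 0 0 0"

```text
time_s: 25.9
position: [0.547, 0.106, 0.2271]
tcp_rot: [[-0.991, 0.122, 0.057], [0.122, 0.992, -0.007], [-0.058, 0.0, -0.998]]
force: [-1.6, 3.5, 0.8]
opening: 0.113
```

```bash
python3 -c "
from h import *
s=avg(16);print(s['tcp_rot'].round(4))
im=bot.capture('scene');cv2.imwrite('pics/sc6.png',im);w=bot.capture('wrist');cv2.imwrite('pics/w6.png',w)
o=np.zeros((600,800,3),np.uint8);o[:585,:400]=cv2.resize(im[110:240,335:424],(400,585),interpolation=2)
o[:400,400:800]=cv2.resize(w[140:280,230:370],(400,400));cv2.imwrite('pics/c6.png',o)
"
```

```text
t 26.7 pos [0.5471 0.1059 0.2271] F [-2.416  4.183  0.332] sd [0.57 0.66 0.47] M [0.85  0.551 0.109] sd [0.055 0.106 0.03 ] op 0.11021846336411065
[[-9.908e-01  1.225e-01  5.760e-02]
 [ 1.223e-01  9.925e-01 -6.800e-03]
 [-5.800e-02  3.000e-04 -9.983e-01]]
```

View pics/c6.png

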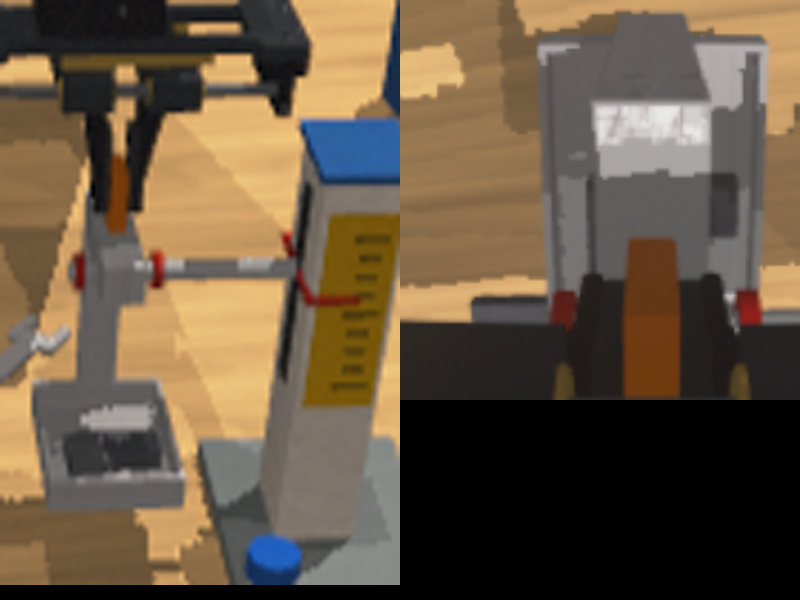

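>>> play_rows --pt "1 -0.0001 0.0001 0 0 0 0" --pt "1 -0.0001 0.0002 0 0 0 0" --pt "1 0 0 0 0 0 0" --pt "1 0 0 0 0 0 0" --pt "1 0 0 0 0 0 0" --pt "1 0 0 0 0 0 0"

```text
time_s: 27.55
position: [0.5471, 0.1059, 0.2272]
tcp_rot: [[-0.991, 0.122, 0.058], [0.122, 0.992, -0.007], [-0.059, -0.0, -0.998]]
force: [-3.9, 3.5, 0.3]
opening: 0.116
```

```bash
python3 -c "
from h import *
s=avg(16);print(s['tcp_rot'].round(4))
"
```

```text
t 28.35 pos [0.5471 0.1059 0.2271] F [-3.55   3.461  0.184] sd [0.39 0.52 0.42] M [0.756 0.765 0.097] sd [0.029 0.037 0.036] op 0.11134974315350543
[[-9.908e-01  1.225e-01  5.810e-02]
 [ 1.223e-01  9.925e-01 -7.300e-03]
 [-5.850e-02 -1.000e-04 -9.983e-01]]
```

>>> play_rows --pt "1 -0.0002 0.0001 0 0 0 0" --pt "1 0 0 0 0 0 0" --pt "1 0 0 0 0 0 0" --pt "1 0 0 0 0 0 0" --pt "1 0 0 0 0 0 0" --pt "1 0 0 0 0 0 0"

```text
time_s: 29.1
position: [0.5471, 0.106, 0.2272]
tcp_rot: [[-0.991, 0.122, 0.058], [0.122, 0.992, -0.007], [-0.059, -0.0, -0.998]]
force: [-4.1, 3.0, -0.0]
opening: 0.112
```

```bash
python3 -c "
from h import *
s=avg(10);s=avg(10)
"
```

```text
Traceback (most recent call last):
  File "h.py", line 29, in avg
    bot.capture("side");s=bot.read_state();F.append(s["force"]);M.append(s["moment"])
    ~~~~~~~~~~~^^^^^^^^
ValueError: 200 camera calls are used up
```

The camera calls are used up, so from here I rely on force readings.

>>> play_rows --pt "1 -0.0003 0.0002 0 0 0 0" --pt "1 0 0 0 0 0 0" --pt "1 0 0 0 0 0 0" --pt "1 0 0 0 0 0 0" --pt "1 0 0 0 0 0 0"

```text
time_s: 30.12
position: [0.5471, 0.1061, 0.2273]
tcp_rot: [[-0.991, 0.122, 0.059], [0.122, 0.992, -0.008], [-0.06, -0.0, -0.998]]
force: [-3.3, 1.4, -0.3]
opening: 0.111
```

>>> play_rows --pt "1 0 0 0 0 0 0" --pt "1 0 0 0 0 0 0"

```text
time_s: 30.38
position: [0.5471, 0.1061, 0.2273]
tcp_rot: [[-0.991, 0.122, 0.059], [0.122, 0.992, -0.008], [-0.06, -0.0, -0.998]]
force: [-4.6, 0.5, -0.5]
opening: 0.108
```

>>> play_rows --pt "1 0 0 0 0 0 0" --pt "1 0 0 0 0 0 0"

```text
time_s: 30.62
position: [0.5471, 0.1061, 0.2273]
tcp_rot: [[-0.991, 0.122, 0.059], [0.122, 0.992, -0.008], [-0.06, -0.0, -0.998]]
force: [-2.9, 0.1, 0.4]
opening: 0.114
```

```bash
python3 -c "
from h import *
s=bot.read_state();print(s['time_s'],s['position'].round(5),s['force'].round(2),s['moment'].round(3))
"
```

```text
30.625 [0.54711 0.1061  0.22732] [-2.91  0.12  0.37] [0.109 0.852 0.02 ]
```

>>> play_rows --pt "1 -0.0003 0 0 0 0 0" --pt "1 0 0 0 0 0 0" --pt "1 0 0 0 0 0 0" --pt "1 0 0 0 0 0 0"

```text
time_s: 31.12
position: [0.5471, 0.1061, 0.2274]
tcp_rot: [[-0.991, 0.122, 0.06], [0.122, 0.992, -0.007], [-0.06, -0.0, -0.998]]
force: [-3.6, -0.9, 0.6]
opening: 0.112
```

```bash
cat > r.py <<'E'
from rig import bot
s=bot.read_state();print(s['time_s'],s['position'].round(5),s['force'].round(2),s['moment'].round(3),s['tcp_rot'][:,2].round(4),s['opening'])
E
python3 r.py
```

```text
31.125 [0.54707 0.10615 0.22742] [-3.59 -0.93  0.57] [-0.044  0.707 -0.031] [ 0.0598 -0.0075 -0.9982] 0.11162948178622752
```

>>> play_rows --pt "1 0 0 0 0 0 0" --pt "1 0 0 0 0 0 0" --pt "1 0 0 0 0 0 0"

```text
time_s: 31.5
position: [0.547, 0.1062, 0.2274]
tcp_rot: [[-0.991, 0.122, 0.06], [0.122, 0.992, -0.007], [-0.06, -0.0, -0.998]]
force: [-3.2, -0.7, 0.3]
opening: 0.113
```

```bash
python3 r.py
```

```text
31.5 [0.54704 0.10619 0.22739] [-3.24 -0.67  0.26] [-0.099  0.677 -0.049] [ 0.0598 -0.0074 -0.9982] 0.11267948924275603
```

>>> play_rows --pt "1 -0.0004 -0.0001 0 0 0 0" --pt "1 0 0 0 0 0 0" --pt "1 0 0 0 0 0 0" --pt "1 0 0 0 0 0 0" --pt "1 0 0 0 0 0 0"

```text
time_s: 32.12
position: [0.547, 0.1062, 0.2275]
tcp_rot: [[-0.991, 0.122, 0.061], [0.122, 0.992, -0.007], [-0.061, 0.0, -0.998]]
force: [-0.9, 0.2, 0.5]
opening: 0.11
```

```bash
python3 r.py
```

```text
32.125 [0.54697 0.10616 0.22753] [-0.94  0.16  0.48] [-0.032  0.327 -0.007] [ 0.0605 -0.0072 -0.9981] 0.10957306151713636
```

>>> play_rows --pt "1 0 0 0 0 0 0" --pt "1 0 0 0 0 0 0" --pt "1 0 0 0 0 0 0"

```text
time_s: 32.5
position: [0.5469, 0.1061, 0.2275]
tcp_rot: [[-0.991, 0.122, 0.06], [0.122, 0.992, -0.007], [-0.061, 0.0, -0.998]]
force: [0.2, -0.7, -0.5]
opening: 0.118
```

```bash
python3 r.py
```

```text
32.5 [0.54691 0.10615 0.22751] [ 0.16 -0.68 -0.49] [-0.124  0.138 -0.02 ] [ 0.0604 -0.0072 -0.9981] 0.11846558601538865
```

>>> play_rows --pt "1 0 0 0 0 0 0" --pt "1 0 0 0 0 0 0"

```text
time_s: 32.75
position: [0.5469, 0.1062, 0.2275]
tcp_rot: [[-0.991, 0.123, 0.06], [0.122, 0.992, -0.007], [-0.061, 0.0, -0.998]]
force: [-0.0, -1.1, 0.5]
opening: 0.115
```

```bash
python3 r.py
```

```text
32.75 [0.54689 0.10617 0.22749] [-0.03 -1.06  0.46] [-0.143  0.031 -0.033] [ 0.0604 -0.0072 -0.9981] 0.11526780545182667
```

>>> play_rows --pt "1 0 0 0 0 0 0" --pt "1 0 0 0 0 0 0"

```text
time_s: 33.0
position: [0.5469, 0.1062, 0.2275]
tcp_rot: [[-0.991, 0.123, 0.06], [0.122, 0.992, -0.007], [-0.061, 0.0, -0.998]]
force: [0.9, -0.5, -0.5]
opening: 0.11
```

```bash
python3 r.py
```

```text
33.0 [0.54687 0.10618 0.22752] [ 0.95 -0.55 -0.5 ] [-0.108 -0.111  0.009] [ 0.0604 -0.0072 -0.9982] 0.1095988861341378
```

>>> play_rows --pt "1 0 0 0 0 0 0" --pt "1 0 0 0 0 0 0"

```text
time_s: 33.25
position: [0.5469, 0.1062, 0.2275]
tcp_rot: [[-0.991, 0.122, 0.06], [0.122, 0.992, -0.007], [-0.061, 0.0, -0.998]]
force: [1.2, -1.3, 0.3]
opening: 0.114
```

```bash
python3 r.py
```

```text
33.25 [0.54687 0.10616 0.22751] [ 1.2  -1.3   0.32] [-0.079 -0.199  0.024] [ 0.0603 -0.0072 -0.9982] 0.11399743554702468
```

Run:
```python
import cv2,numpy as np
g=lambda n:cv2.cvtColor(cv2.imread(f"pics/{n}.png"),cv2.COLOR_BGR2GRAY)
a,b,c=g("w3"),g("w4"),g("w6")
# rear pan rim / arm rear top edge / pan rim corners; tab
for n,(x0,y0,x1,y1) in dict(stemtop=(296,142,344,178),panrimL=(274,145,300,215),panrimR=(335,145,365,215),armedge=(290,160,350,200),tab=(305,220,332,262)).items():
    r=[]
    for im in(b,c):
        e=lambda q:cv2.Sobel(cv2.GaussianBlur(q,(3,3),0),cv2.CV_32F,0,1)+cv2.Sobel(q,cv2.CV_32F,1,0)
        m=cv2.matchTemplate(e(im)[y0-15:y1+15,x0-15:x1+15],e(a)[y0:y1,x0:x1],cv2.TM_CCOEFF_NORMED);_,v,_,p=cv2.minMaxLoc(m);r.append((p[0]-15,p[1]-15,round(v,2)))
    print(n,r)
```

```text
stemtop [(0, 0, 0.88), (0, 0, 0.71)]
panrimL [(0, 0, 0.48), (-8, 0, 0.37)]
panrimR [(0, 0, 0.77), (0, 0, 0.59)]
armedge [(0, 0, 0.64), (0, 0, 0.42)]
tab [(0, 0, 1.0), (0, 0, 0.99)]
```

The hanger hasn't shifted in the grip: hanger features sit at the same wrist pixels in every frame. I'll finish the tilt to about 0.12 rad and correct the lateral force.

>>> play_rows --pt "1 -0.0001 0 -0.0003 -0.0012 -0.0099 0" --pt "1 -0.0003 0 -0.0003 -0.0012 -0.0099 0" --pt "1 -0.0003 0 -0.0003 -0.0012 -0.0099 0" --pt "1 -0.0003 0 -0.0003 -0.0012 -0.0099 0" --pt "1 -0.0003 0 -0.0003 -0.0012 -0.0099 0" --pt "1 -0.0003 0 -0.0003 -0.0012 -0.0099 0" --pt "1 0 0 0 0 0 0" --pt "1 0 0 0 0 0 0" --pt "1 0 0 0 0 0 0"

```text
time_s: 34.38
position: [0.5451, 0.1063, 0.2256]
tcp_rot: [[-0.985, 0.123, 0.119], [0.122, 0.992, -0.014], [-0.12, 0.001, -0.993]]
force: [1.9, 1.0, 0.4]
opening: 0.113
```

```bash
python3 r.py
```

```text
34.375 [0.54505 0.10628 0.22561] [1.86 0.99 0.41] [ 0.175 -0.344 -0.008] [ 0.1188 -0.0141 -0.9928] 0.11345912176305853
```

>>> play_rows --pt "1 0 0 0 0 0 0" --pt "1 0 0 0 0 0 0"

```text
time_s: 34.62
position: [0.545, 0.1063, 0.2256]
tcp_rot: [[-0.985, 0.123, 0.119], [0.122, 0.992, -0.014], [-0.12, 0.0, -0.993]]
force: [1.7, -0.0, 0.3]
opening: 0.113
```

```bash
python3 r.py
```

```text
34.625 [0.54503 0.10625 0.22559] [ 1.74 -0.05  0.25] [ 0.217 -0.343  0.049] [ 0.1189 -0.0142 -0.9928] 0.11255882240801776
```

>>> play_rows --pt "1 0 0 0 0 0 0" --pt "1 0 0 0 0 0 0"

```text
time_s: 34.88
position: [0.545, 0.1063, 0.2256]
tcp_rot: [[-0.985, 0.123, 0.119], [0.122, 0.992, -0.014], [-0.12, 0.0, -0.993]]
force: [3.2, 1.3, 0.6]
opening: 0.112
```

```bash
python3 r.py
```

```text
34.875 [0.54504 0.10625 0.2256 ] [3.23 1.33 0.63] [ 0.264 -0.436  0.054] [ 0.1189 -0.0142 -0.9928] 0.11245900064413747
```

>>> play_rows --pt "1 0.0002 0.0001 0 0 0 0" --pt "1 0 0 0 0 0 0" --pt "1 0 0 0 0 0 0" --pt "1 0 0 0 0 0 0"

```text
time_s: 35.38
position: [0.545, 0.1063, 0.2255]
tcp_rot: [[-0.985, 0.122, 0.118], [0.122, 0.992, -0.014], [-0.119, 0.0, -0.993]]
force: [2.5, 1.5, 0.4]
opening: 0.113
```

```bash
python3 r.py
```

```text
35.375 [0.54502 0.10628 0.22552] [2.53 1.49 0.43] [ 0.179 -0.4    0.055] [ 0.1184 -0.0144 -0.9929] 0.11344414983326587
```

>>> play_rows --pt "1 0 0 0 0 0 0" --pt "1 0 0 0 0 0 0" --pt "1 0 0 0 0 0 0"

```text
time_s: 35.75
position: [0.545, 0.1063, 0.2255]
tcp_rot: [[-0.985, 0.122, 0.118], [0.122, 0.992, -0.014], [-0.119, 0.0, -0.993]]
force: [1.5, 0.4, -0.0]
opening: 0.113
```

```bash
python3 r.py
```

```text
35.75 [0.54505 0.10631 0.22553] [ 1.51  0.4  -0.02] [ 0.186 -0.433  0.047] [ 0.1185 -0.0144 -0.9929] 0.11300343113846015
```

>>> play_rows --pt "1 0 0 0 0 0 0" --pt "1 0 0 0 0 0 0" --pt "1 0 0 0 0 0 0"

```text
time_s: 36.12
position: [0.545, 0.1063, 0.2255]
tcp_rot: [[-0.985, 0.122, 0.118], [0.122, 0.992, -0.014], [-0.119, 0.0, -0.993]]
force: [2.1, 0.3, 0.5]
opening: 0.114
```

```bash
python3 r.py
```

```text
36.125 [0.54504 0.10627 0.22555] [2.08 0.29 0.52] [ 0.221 -0.372  0.073] [ 0.1185 -0.0144 -0.9929] 0.11402738329108711
```

>>> play_rows --pt "1 0.0003 0 0 0 0 0" --pt "1 0 0 0 0 0 0" --pt "1 0 0 0 0 0 0"

```text
time_s: 36.5
position: [0.5451, 0.1063, 0.2254]
tcp_rot: [[-0.985, 0.122, 0.118], [0.122, 0.992, -0.014], [-0.119, 0.0, -0.993]]
force: [1.3, 1.5, 0.6]
opening: 0.113
```

```bash
python3 r.py
```

```text
36.5 [0.54509 0.10626 0.22543] [1.28 1.48 0.6 ] [ 0.203 -0.197  0.038] [ 0.1179 -0.0144 -0.9929] 0.11338718235307044
```

>>> play_rows --pt "1 0 0 0 0 0 0" --pt "1 0 0 0 0 0 0"

```text
time_s: 36.75
position: [0.5451, 0.1063, 0.2254]
tcp_rot: [[-0.985, 0.122, 0.118], [0.122, 0.992, -0.014], [-0.119, 0.0, -0.993]]
force: [1.0, 0.8, -0.2]
opening: 0.112
```

```bash
python3 r.py
```

```text
36.75 [0.54509 0.10629 0.22544] [ 1.04  0.85 -0.2 ] [ 0.174 -0.145  0.088] [ 0.1179 -0.0144 -0.9929] 0.11153224663906765
```

>>> play_rows --pt "1 0 0 0 0 0 0" --pt "1 0 0 0 0 0 0"

```text
time_s: 37.0
position: [0.5451, 0.1063, 0.2255]
tcp_rot: [[-0.985, 0.122, 0.118], [0.122, 0.992, -0.014], [-0.119, 0.0, -0.993]]
force: [-0.0, 0.4, 1.0]
opening: 0.116
```

```bash
python3 r.py
```

```text
37.0 [0.54512 0.10628 0.22545] [-0.04  0.39  1.05] [ 0.214 -0.126  0.032] [ 0.1179 -0.0144 -0.9929] 0.11561388081244289
```

Forces and moment are balanced: Fz is about the tare of 0.4 N, Fx is about 0.5 N, and the moment about the pin is about 0. I'll release by opening gradually.

>>> play_rows --pt "0.95 0 0 0 0 0 0" --pt "0.92 0 0 0 0 0 0" --pt "0.9 0 0 0 0 0 0" --pt "0.895 0 0 0 0 0 0" --pt "0.89 0 0 0 0 0 0" --pt "0.887 0 0 0 0 0 0" --pt "0.884 0 0 0 0 0 0" --pt "0.88 0 0 0 0 0 0"

```text
time_s: 38.0
position: [0.5451, 0.1061, 0.2254]
tcp_rot: [[-0.985, 0.122, 0.118], [0.122, 0.992, -0.015], [-0.119, -0.0, -0.993]]
force: [-0.7, 0.1, -0.2]
opening: 0.122
```

```bash
python3 r.py
```

```text
38.0 [0.54511 0.10613 0.2254 ] [-0.69  0.07 -0.23] [ 0.002  0.103 -0.014] [ 0.1179 -0.0147 -0.9929] 0.12162987447423715
```

>>> play_rows --pt "0.875 0 0 0 0 0 0" --pt "0.87 0 0 0 0 0 0" --pt "0.865 0 0 0 0 0 0" --pt "0.86 0 0 0 0 0 0" --pt "0.85 0 0 0 0 0 0" --pt "0.84 0 0 0 0 0 0"

```text
time_s: 38.75
position: [0.5454, 0.1063, 0.2256]
tcp_rot: [[-0.985, 0.122, 0.119], [0.122, 0.992, -0.014], [-0.119, 0.0, -0.993]]
force: [0.2, 0.3, 0.8]
opening: 0.155
```

```bash
python3 r.py
```

```text
38.75 [0.54535 0.1063  0.22555] [0.17 0.27 0.85] [-0.004  0.072  0.041] [ 0.1185 -0.0144 -0.9928] 0.15517254235878397
```

>>> play_rows --pt "0.8 0 0 0 0 0 0" --pt "0.75 0 0 0 0 0 0" --pt "0.7 0 0 0 0 0 0" --pt "0.6 0 0 0 0 0 0" --pt "0.5 0 0 0 0 0 0" --pt "0.4 0 0 0 0 0 0" --pt "0.3 0 0 0 0 0 0" --pt "0.3 0 0 0 0 0 0"

```text
time_s: 39.75
position: [0.5454, 0.1063, 0.2256]
tcp_rot: [[-0.985, 0.123, 0.119], [0.122, 0.992, -0.014], [-0.119, 0.0, -0.993]]
force: [0.1, 1.2, -0.5]
opening: 0.682
```

```bash
python3 r.py
```

```text
39.75 [0.54537 0.10627 0.22557] [ 0.11  1.17 -0.5 ] [0.04  0.083 0.021] [ 0.1186 -0.0144 -0.9928] 0.6816964512209416
```

>>> play_rows --pt "0.3 -0.0006 0 0.005 0 0 0" --pt "0.3 -0.0012 0 0.01 0 0 0" --pt "0.3 -0.0018 0 0.015 0 0 0" --pt "0.3 -0.0018 0 0.015 0 0 0" --pt "0.3 -0.002 0 0.02 0 0 0" --pt "0.3 -0.002 0 0.02 0 0 0" --pt "0.3 0 0 0.025 0 0 0" --pt "0.3 0 0 0.025 0 0 0" --pt "0.3 0 0 0.015 0 0 0" --pt "0.3 0 0 0 0 0 0" --pt "0.3 0 0 0 0 0 0" --pt "0.3 0 0 0 0 0 0"

```text
time_s: 41.25
position: [0.5353, 0.1063, 0.3743]
tcp_rot: [[-0.986, 0.123, 0.116], [0.122, 0.992, -0.014], [-0.117, -0.0, -0.993]]
force: [-0.3, -0.4, 0.3]
opening: 0.7
```

>>> play_rows --pt "0.3 0 0 0 0 0 0" --pt "0.3 0 0 0 0 0 0" --pt "0.3 0 0 0 0 0 0" --pt "0.3 0 0 0 0 0 0" --pt "0.3 0 0 0 0 0 0" --pt "0.3 0 0 0 0 0 0" --pt "0.3 0 0 0 0 0 0" --pt "0.3 0 0 0 0 0 0" --pt "0.3 0 0 0 0 0 0" --pt "0.3 0 0 0 0 0 0" --pt "0.3 0 0 0 0 0 0" --pt "0.3 0 0 0 0 0 0"

```text
time_s: 42.75
position: [0.536, 0.1063, 0.3755]
tcp_rot: [[-0.985, 0.123, 0.119], [0.122, 0.992, -0.014], [-0.119, 0.0, -0.993]]
force: [0.2, -0.9, 0.1]
opening: 0.702
```

>>> play_rows --pt "0.3 0 0 0 0 0 0" --pt "0.3 0 0 0 0 0 0" --pt "0.3 0 0 0 0 0 0" --pt "0.3 0 0 0 0 0 0" --pt "0.3 0 0 0 0 0 0" --pt "0.3 0 0 0 0 0 0" --pt "0.3 0 0 0 0 0 0" --pt "0.3 0 0 0 0 0 0" --pt "0.3 0 0 0 0 0 0" --pt "0.3 0 0 0 0 0 0" --pt "0.3 0 0 0 0 0 0" --pt "0.3 0 0 0 0 0 0"

```text
time_s: 44.25
position: [0.536, 0.1063, 0.3756]
tcp_rot: [[-0.985, 0.122, 0.119], [0.122, 0.992, -0.014], [-0.119, 0.0, -0.993]]
force: [0.6, 0.1, -0.6]
opening: 0.698
```

>>> play_rows --pt "0.3 0 0 0 0 0 0" --pt "0.3 0 0 0 0 0 0" --pt "0.3 0 0 0 0 0 0" --pt "0.3 0 0 0 0 0 0" --pt "0.3 0 0 0 0 0 0" --pt "0.3 0 0 0 0 0 0" --pt "0.3 0 0 0 0 0 0" --pt "0.3 0 0 0 0 0 0" --pt "0.3 0 0 0 0 0 0" --pt "0.3 0 0 0 0 0 0" --pt "0.3 0 0 0 0 0 0" --pt "0.3 0 0 0 0 0 0"

```text
time_s: 45.75
position: [0.536, 0.1063, 0.3756]
tcp_rot: [[-0.985, 0.123, 0.119], [0.122, 0.992, -0.014], [-0.119, 0.0, -0.993]]
force: [0.4, -0.4, -0.3]
opening: 0.7
```

```bash
python3 r.py; python3 -c "
from rig import bot
print(bot.hand_in())"
```

```text
45.75 [0.53598 0.10628 0.37557] [ 0.43 -0.42 -0.29] [ 0.028  0.074 -0.034] [ 0.1186 -0.0144 -0.9928] 0.7004414145909358
the job is handed in; nothing more can be done
None
```

I hung the hanger with its blank on the scale's pin, let go and handed the job in at about 46 s. I couldn't check the final hang by camera, because I had used up all 200 camera calls on averaging force readings.

- **How it went:** I gripped the orange tab, lifted the hanger (about 5.1 N with the blank) and slid it over the pin's free end. I then lowered it about 1 to 1.5 mm at a time until the scale carried the whole weight. Before release I tilted it about 0.12 rad about the pin, towards its estimated rest angle, so it would not swing. I opened the fingers in small steps, backed off along the tab and waited about 5 s.
- **Last picture (26.7 s, still gripped):** the hanger was seated between the red collars, with the blank in the pan.
- **Before release:** the vertical force averaged about 0.5 N, close to the 0.4 N read before gripping. The sideways force was under 1 N and the moment about the pin was near zero. By my estimate the arm had sunk about 34 mm.
- **After release:** the readings showed no jump and no drag, only noise.
- **What disagreed:**
    - The pin touched about 5 mm earlier than planned, probably because I began lifting before the fingers had fully closed.
    - While I was centring the hanger on the pin, the sideways force reached about 5 N at times, more than I intended.
    - Moment readings with the tool tilted were ambiguous, so the rest tilt is only an estimate.

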